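# Mount a ring-core transformer on its chassis stud

### The job

Mount the yellow transformer on the aluminium chassis: over the brass stud stack, from the bottom up, the black rubber pad, the yellow transformer, the white disc and the brass washer, each lying flat on the one before, then seat the red cap over the stud's tip, down on the washer. Put them on one at a time in that order and leave the spare green transformer, the blue capacitor and the black heatsink where they stand.

Things in the scene. Friction and masses are not known exactly. Their poses are not given: they have to be found in the camera images.
- stud (a point): Foot of the upright brass stud in the middle of the aluminium chassis. Point: on the stud's axis, level with the chassis top, 20 mm above the table; z axis up, along the stud. The stud is 8 mm in diameter and rises 48 mm above this point; its top 6 mm taper to 4 mm diameter.
- chassis: Bare aluminium chassis, a fixed plate 150 (x) x 140 (y) mm, 20 mm high, with small blocks up to 12 mm high at three corners, over 60 mm from the stud. Origin: centre of its underside on the table. It is at the left or right of the table; a fixed blue divided tray of the same outline, 28 mm high, without stud, is on the other side.
- pad_mid (a point): Black rubber pad: flat ring 60 mm in diameter, 6 mm thick, 16 mm hole, about 30 g. Rigid for handling. Starts lying flat on the table, axis upright, at any of six places. Point: its centre, half-way up, on its axis; z axis up.
- toroid_mid (a point): Yellow ring-core transformer with copper winding bands: ring 58 mm in diameter, 24 mm high, 20 mm hole, about 250 g. Starts lying flat on the table, axis upright, at any of six places. Point: its centre, half-way up, on its axis; z axis up.
- disc_mid (a point): White plastic insulating disc: flat ring 48 mm in diameter, 5 mm thick, 16 mm hole, about 20 g. Starts lying flat on the table, axis upright, at any of six places. Point: its centre, half-way up, on its axis; z axis up.
- washer_mid (a point): Brass washer: flat ring 38 mm in diameter, 5 mm thick, 14 mm hole, about 35 g. Starts lying flat on the table, axis upright, at any of six places. Point: its centre, half-way up, on its axis; z axis up.
- cap_mid (a point): Red plastic end cap: cylinder 26 mm in diameter, 20 mm high, closed on top, with a hole 12 mm in diameter and 13 mm deep in its underside that drops loosely over the stud; about 20 g. Starts standing hole down, at any of six places. Point: its centre, half-way up, on its axis; z axis up.
- spare_mid (a point): Spare green ring-core transformer with copper bands, otherwise the same size as the yellow one (58 mm, 24 mm high); not to be used. Loose. Starts lying flat on the table, axis upright, at any of six places. Point: its centre, half-way up, on its axis; z axis up.
- capacitor_mid (a point): Blue capacitor, a loose upright can 22 mm in diameter and 30 mm high standing among the parts; stays where it is. Point: its centre, half-way up; z axis up.
- heatsink_mid (a point): Small black finned heatsink, 24 x 24 mm, 20 mm high, loose among the parts; stays where it is. Point: its centre, half-way up; z axis up.
Things that resemble listed ones, but are neither listed nor needed, are in the scene too. There is more than one size of the part that bears cap_mid; the job needs the smallest.

How it is judged (in metres and radians):
On the way, in this order (a step that is already met when the one before it is completed fails the run):
1. the black rubber pad lies flat on the chassis, over the stud (horizontal distance between pad_mid and stud below 0.01 m and z of pad_mid in the frame of stud between 0.0005 and 0.0055 m and angle between pad_mid's own z axis and vertical below 0.12 rad), for 0.2 s.
2. the yellow transformer sits over the stud on the black pad (horizontal distance between toroid_mid and stud below 0.012 m and z of toroid_mid in the frame of stud between 0.0155 and 0.0205 m and angle between toroid_mid's own z axis and vertical below 0.12 rad), for 0.2 s.
3. the white disc lies over the stud on the transformer (horizontal distance between disc_mid and stud below 0.01 m and z of disc_mid in the frame of stud between 0.03 and 0.035 m and angle between disc_mid's own z axis and vertical below 0.12 rad), for 0.2 s.
4. the brass washer lies over the stud on the white disc (horizontal distance between washer_mid and stud below 0.009 m and z of washer_mid in the frame of stud between 0.035 and 0.04 m and angle between washer_mid's own z axis and vertical below 0.12 rad), for 0.2 s.
5. the red cap is seated over the stud's tip, down on the washer (horizontal distance between cap_mid and stud below 0.007 m and z of cap_mid in the frame of stud between 0.0475 and 0.0525 m and angle between cap_mid's own z axis and vertical below 0.12 rad), for 0.2 s.
At the end, for the whole second after the job is handed in: Stacked on the stud from the chassis up: black pad, yellow transformer, white disc, brass washer, red cap; heights within 2.5 mm, tilt under 0.12 rad, centred within 10, 12, 10, 9, 7 mm; at rest, released. Green transformer, capacitor, heatsink within 30 mm of their starts, capacitor upright (all of step 1 and all of step 2 and all of step 3 and all of step 4 and all of step 5 and linear speed of each of pad, toroid, disc, washer, cap below 0.02 m/s and distance of each of spare_mid, capacitor_mid, heatsink_mid from where it was at the start of the episode below 0.03 m and angle between capacitor_mid's own z axis and vertical below 0.5 rad); the robot touches nothing.
It fails at once if the spare green transformer is pushed more than 30 mm from its place (distance of spare_mid from where it was at the start of the episode above 0.03 m).
It fails at once if the blue capacitor is pushed more than 30 mm from its place (distance of capacitor_mid from where it was at the start of the episode above 0.03 m).
It fails at once if the black heatsink is pushed more than 30 mm from its place (distance of heatsink_mid from where it was at the start of the episode above 0.03 m).
It fails at once if the blue capacitor is knocked over (angle between capacitor_mid's own z axis and vertical above 0.5 rad).
It also fails if it takes over 112 s, if anything falls off the work surface, if the arm or the gripper's body presses on something with over 40 N, if the wrist force passes 120 N, or if a joint passes its speed limit or range.

### The arm

A 6-joint arm with a two-finger parallel gripper is mounted at the origin on the work surface. World frame = base frame: x ahead of the robot, y to its left, z up, the work surface at z = 0. Lengths are in mm, angles in rad, forces in N, time in s.
With the tool pointing down it reaches from about 350 to 775 mm from the base axis. Payload 7.3 kg.
Tool frame: the origin (TCP) lies on the front face of the gripper's body, between the roots of the fingers; the fingertips stand 66 mm ahead of it and the grasp point (between the pads) lies 47 mm ahead of it (bot.tip_extent is the distance from the TCP to the fingertips, in mm); z points along the fingers, y is the line along which they close (so a half turn about z gives the same grasp; the last joint's range is limited). The gripper opens to 92 mm and grips with 3 to 60 N. Pads are 19 mm wide; open, the fingers measure 130 mm over their backs; the gripper's body (75 mm by 190 mm) begins 47 mm behind the grasp point.
Start: joints at [-1.308, 0.342, 1.524, -0, 1.275, -0.146], TCP at [208.714, -481.744, 292.241] pointing down, gripper open.
Joint ranges: [-2.53, 2.53], [-0.77, 2.02], [0.04, 2.7], [-1, 4.14], [0.28, 2.66], [-3.11, 3.11]. Speed limits (rad/s): [2.57, 2.57, 3.14, 3.14, 3.14, 3.14].

### API

Orientations are given as [roll, pitch, yaw] about the fixed x, y, z axes, in that order (R = Rz(yaw) Ry(pitch) Rx(roll)).
In Python, from plant import readout, viewer, order, bot gives the robot as it stands.
- The arm moves only by the shell command python3 -m creep 'ROWS'. ROWS is text: rows parted by semicolons, each of 7 numbers parted by spaces: the shift along the world's x, y, z in m, then the turn, a rotation vector about the world's x, y, z in rad, then the opening in per cent of the stroke, from 0 (shut) to 100 (fully open). A call has 1 to 8 rows; each row shifts and turns the commanded pose from where the row before left it; what a row does not reach is not made up. A row lasts 1/12 s, in which the tool goes at most 41.7 mm and 7.16 degrees, less where a joint would pass 70% of its speed; a pose out of reach is approached as far as the arm can. A call is refused whole if a number of a shift passes 0.0417 or a number of a turn 0.125, either way. A call with a gripper value outside its range is refused whole. The fingers move at their own pace and stop on an object; the grip force is fixed at half the most. Time passes only in rows, so rows that do not move let the fingers close. It gives the time, the measured TCP pose, the force, the opening and the grip force at its end, in the units of the state.
- readout.get_obs(): the state, without advancing time (a new reading comes with each control period).
- viewer.capture(name): name is "scene" or "top" or "wrist"; returns the picture (420x560x3 uint8, red, green, blue); there is no depth.
- viewer.camera_info(name): a dict with "fx", "fy", "cx", "cy" (pixels), "origin" and "rotation" of the camera in the world. Camera axes: x right, y up, looking along -z (the intrinsics and any distortion apply to the point x, -y, -z); pixel columns grow to the right and rows downward; lengths in mm; the calibration is good to about 2 mm. The wrist camera is an equidistant fisheye: a pixel r from the principal point sees the ray r / f radians off the axis. A picture is of the moment at which its call begins: read the wrist's pose just before it. camera_info takes no time and is no camera call; for the wrist camera it gives the pose at the moment of the call.
- order.close_job(): hands the job in; it is judged then, once.
The state is a dict: "time": time; "joint_positions": joint angles; "dq": joint speeds; "tau": joint torques, N m; "tool_pos": TCP position; "tcp_rot": TCP orientation; "contact_force": force on the tool from outside, world axes, zero at the start; "moment": the same for the moment, N m; "grip_width": finger opening in mm; "finger_force": force on a finger pad.
Only numpy, scipy, OpenCV 4.12 (cv2) and the standard library are available. Lean on these libraries where they do the work, as an engineer would, in place of code of your own. Each camera call takes 0.05 s, during which the arm holds its last target. There are 200 camera calls.

## Working session

There is one attempt and no reset: what is moved stays moved. The work goes in short steps, Python scripts to look and compute and a shell command to move; the robot and the scene stay as the last step left them, time stands still between calls to the robot, and variables do not carry over. Pictures are saved under pics/ and viewed, at most 16 in all, crops included, and the job is handed in when it is done.

```bash
mkdir -p pics; ls
cat > h.py <<'E'
from plant import readout, viewer, order, bot
import numpy as np, cv2
def snap(n,f=None):
    im=viewer.capture(n)
    if f: cv2.imwrite('pics/'+f,im[:,:,::-1])
    return im
E
python3 - <<'E'
from h import *
for n in("top","scene"):
    im=snap(n,n+'0.png'); i=viewer.camera_info(n); print(n,i)
print(viewer.camera_info("wrist"))
o=readout.get_obs(); print(o)
E
```

```text
pics
top {'fx': 439.6592903351953, 'fy': 439.6592903351953, 'cx': 278.5219499382422, 'cy': 207.00330867075462, 'origin': array([388.51773564,  12.49453973, 982.74770353]), 'rotation': array([ 1.95424446e-01, -8.30093679e-04, -1.55176379e+00])}
scene {'fx': 445.5559264341835, 'fy': 445.5559264341835, 'cx': 283.0769948570215, 'cy': 205.45433329366014, 'origin': array([1338.48310636,   60.26152136,  649.77429364]), 'rotation': array([0.92393   , 0.00849912, 1.61083712])}
{'fx': 325.19226210127806, 'fy': 325.19226210127806, 'cx': 275.097318471839, 'cy': 207.39792584475984, 'origin': array([ 271.98951722, -453.74701274,  383.61425859]), 'rotation': array([-2.59178249e-01, -3.99667161e-04, -1.16235471e+00])}
{'time': 0.1, 'joint_positions': array([-1.30801437e+00,  3.42614007e-01,  1.52485983e+00,  1.22075134e-05,
        1.27542356e+00, -1.45997961e-01]), 'dq': array([ 0.00149682, -0.00188808, -0.00199861,  0.0005589 , -0.00089512,
       -0.00037425]), 'tau': array([ 1.71082142e-03, -4.32003772e+01, -2.44694388e+01,  7.19210249e-02,
        5.25989290e-02, -4.57618762e-05]), 'tool_pos': array([ 208.63891706, -481.48197629,  291.65619834]), 'tcp_rot': array([-3.14030349e+00, -2.01363804e-04,  4.08776224e-01]), 'contact_force': array([-0.21857597, -0.35981908, -0.1830371 ]), 'moment': array([-0.00959424,  0.07838132,  0.03561367]), 'finger_force': 0.0, 'grip_width': 91.8214892458148}
```

View pics/top0.png

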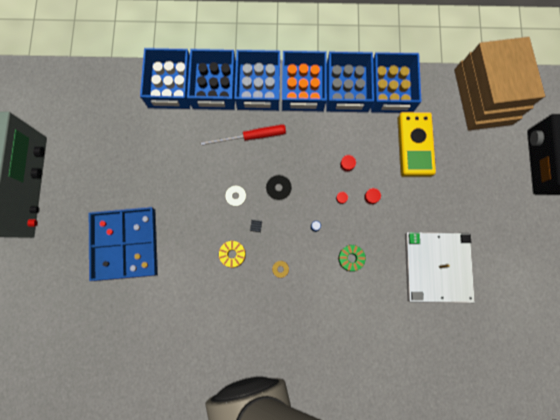

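View pics/scene0.png

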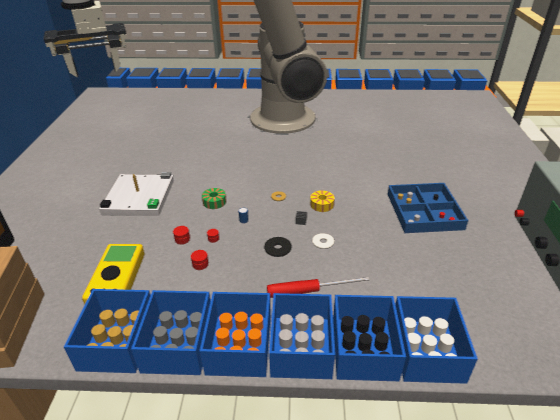

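The top picture shows the pad (279,187), disc (236,196), yellow ring (232,254), washer (281,269), and stud foot about (440,267). It also shows the spare (351,257), capacitor (316,226) and heatsink (256,226).

What could be mistaken for the parts:
- **Red caps:** (348,162), (373,196) and (342,198). The smallest is (342,198).
- **Rings:** the green ring is the spare.
- **Other red or black items:** the tray bits and bin contents are not the parts.

Next I'll measure these and check with one close crop.

```bash
cat >> h.py <<'E'
from scipy.spatial.transform import Rotation as Ro
def ray(info,uv,fish=False):
    x=(uv[0]-info['cx'])/info['fx']; y=(uv[1]-info['cy'])/info['fy']
    if fish:
        r=np.hypot(x,y)+1e-12; d=np.array([x/r*np.sin(r),-y/r*np.sin(r),-np.cos(r)])
    else: d=np.array([x,-y,-1.])
    return Ro.from_euler('xyz',info['rotation']).as_matrix()@d
def onz(info,uv,z,fish=False):
    d=ray(info,uv,fish); o=np.array(info['origin']); return o+d*(z-o[2])/d[2]
def proj(info,P,fish=False):
    p=Ro.from_euler('xyz',info['rotation']).as_matrix().T@(np.array(P,float)-info['origin'])
    x,y,z=p[0],-p[1],-p[2]
    if fish:
        t=np.arctan2(np.hypot(x,y),z)/np.hypot(x,y); return np.array([info['cx']+info['fx']*x*t,info['cy']+info['fy']*y*t])
    return np.array([info['cx']+info['fx']*x/z,info['cy']+info['fy']*y/z])
def mask(im,kind):
    h,s,v=[c.astype(int) for c in cv2.split(cv2.cvtColor(im,cv2.COLOR_RGB2HSV))]
    return {'red':((h<8)|(h>172))&(s>150)&(v>90),'white':(s<30)&(v>180),'black':(v<60),
     'yellow':(h>10)&(h<34)&(s>110)&(v>90),'green':(h>40)&(h<80)&(s>90)}[kind].astype(np.uint8)
def blob(im,kind,uv,rad):
    """centre of min enclosing circle of the blobs nearest uv within rad"""
    m=mask(im,kind); w=np.zeros_like(m); cv2.circle(w,(int(uv[0]),int(uv[1])),int(rad),1,-1); m=m*w
    pts=cv2.findNonZero(cv2.morphologyEx(m,cv2.MORPH_OPEN,np.ones((2,2),np.uint8)))
    if pts is None: return None
    hull=cv2.convexHull(pts); mo=cv2.moments(hull)
    return np.array([mo['m10']/mo['m00'],mo['m01']/mo['m00']]), cv2.minEnclosingCircle(hull)[1], mo['m00']
E
cat > a.py <<'E'
from h import *
im=cv2.imread('pics/top0.png')[:,:,::-1].copy(); i=viewer.camera_info('top')
for n,k,uv,r,z in [('pad','black',(279,187),18,6),('disc','white',(236,196),16,5),('toroid','yellow',(232,254),20,24),('washer','yellow',(281,269),14,5),
  ('cap','red',(342,198),10,20),('capB','red',(348,162),12,20),('capC','red',(373,196),12,20),('spare','green',(351,257),18,24)]:
    b=blob(im,k,uv,r); print(n,b[0].round(1),round(b[1],1),onz(i,b[0],z).round(1),'diam',round(2*np.sqrt(b[2]/np.pi)*1000/440*(983-z)/1000,1))
for n,uv,z in [('capacitor',(316,226),30),('heatsink',(256,226),20),('studfoot',(440,267),20),('studtip',(448,266),68)]: print(n,onz(i,uv,z).round(1))
c=[onz(i,p,20)[:2].round(1) for p in((406,233),(471,233),(474,301),(410,301))]; print('chassis',c,np.mean(c,0))
cv2.imwrite('pics/crop.png',np.hstack([cv2.resize(im[150:290,200:390],None,fx=2.6,fy=2.6,interpolation=2),cv2.resize(im[225:310,400:480],(280,364),interpolation=2)])[:,:,::-1])
E
python3 a.py
```

```text
pad [279.4 188.2] 12.2 [625.7  14.2   6. ] diam 52.1
disc [236.  196.2] 10.5 [605.3 112.6   5. ] diam 44.8
toroid [232.7 254.9] 13.5 [470.2 112.9  24. ] diam 57.5
washer [281.2 269.8] 8.3 [441.    6.9   5. ] diam 35.5
cap [342.8 198.1] 5.5 [ 602.1 -128.4   20. ] diam 22.5
capB [349.1 163.1] 7.4 [ 684.1 -143.4   20. ] diam 31.0
capC [373.6 196.4] 7.7 [ 607.5 -197.4   20. ] diam 32.0
spare [352.6 258.7] 13.3 [ 467.  -147.8   24. ] diam 55.7
capacitor [536.3 -67.6  30. ]
heatsink [535.3  64.3  20. ]
studfoot [ 452.9 -338.2   20. ]
studtip [ 452.  -337.4   68. ]
chassis [array([ 526. , -267.1]), array([ 528.7, -410.6]), array([ 381.9, -407.3]), array([ 379.3, -270.2])] [ 453.975 -338.8  ]
```

View pics/crop.png

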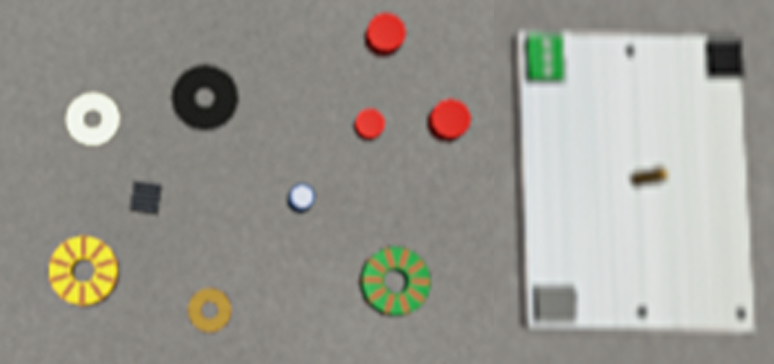

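The crop confirms the choices: the smallest red cap is the one at top (342,198). The stud is on the right-hand chassis, near (452,-338). I'll put the wrist camera above the stud first.

```bash
python3 -m creep '0.026 0.0166 0 0 0 0 100;0.026 0.0166 0 0 0 0 100;0.026 0.0166 0 0 0 0 100;0.026 0.0166 0 0 0 0 100;0.026 0.0166 0 0 0 0 100;0.026 0.0166 0 0 0 0 100;0.026 0.0166 0 0 0 0 100;0 0 0 0 0 0 100'
python3 - <<'E'
from h import *
i=viewer.camera_info('wrist'); im=snap('wrist','w_stud.png')
print(readout.get_obs()['tool_pos'],i['origin'],i['rotation'])
for z in(20,68): print(proj(i,(452.5,-338,z),True))
E
```

```text
time: 0.77
tool_pos: [394.1, -362.5, 291.9]
tcp_rot: [-3.141, -0.002, 0.413]
contact_force: [0.2, 0.8, 0.2]
grip_width: 91.5
finger_force: 0.0
[ 392.40750235 -363.86858535  291.78250774] [ 457.2375206  -334.5781375   383.95331137] [-2.57558377e-01 -7.29205413e-04 -1.15814795e+00]
[275.97179704 128.74550196]
[276.14077943 129.52073035]
```

View pics/w_stud.png

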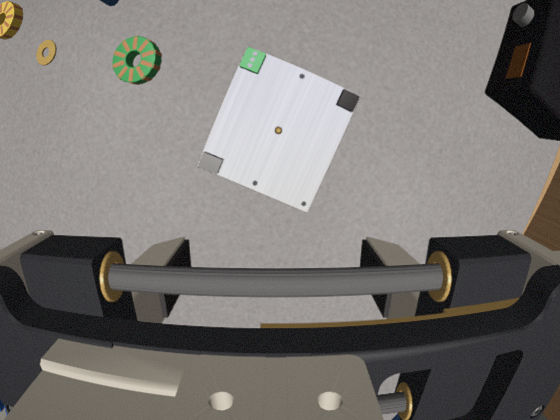

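The stud tip shows up centred at (278,130), within 2 px of the estimate. Now to the pad.

```bash
python3 -m creep '0.016 0.032 0 0 0 0 100;0.016 0.032 0 0 0 0 100;0.016 0.032 0 0 0 0 100;0.016 0.032 0 0 0 0 100;0.016 0.032 0 0 0 0 100;0.016 0.032 0 0 0 0 100' >/dev/null;  python3 -m creep '0.016 0.032 -0.016 0 0 0 100;0.016 0.032 -0.016 0 0 0 100;0.016 0.032 -0.016 0 0 0 100;0.016 0.032 -0.016 0 0 0 100;0.008 0.032 -0.016 0 0 0 100;0 0 0 0 0 0 100'
cat > look.py <<'E'
import sys
from h import *
Z={'pad':('black',6),'disc':('white',5),'toroid':('yellow',24),'washer':('yellow',5),'cap':('red',20)}
E0={'pad':(625.7,14.2),'disc':(605.3,112.6),'toroid':(470.2,112.9),'washer':(441,6.9),'cap':(602.1,-128.4)}
D={'pad':60,'disc':48,'toroid':58,'washer':38,'cap':26}
def look(n):
    k,z=Z[n]; i=viewer.camera_info('wrist'); o=readout.get_obs(); im=snap('wrist','w_%s.png'%n)
    e=proj(i,(*E0[n],z),True); h=i['origin'][2]-z; r=D[n]/2*325/h
    b=blob(im,k,e,r*1.5+6)
    p=onz(i,b[0],z,True); print(n,'exp',e.round(1),'seen',b[0].round(1),'r',round(b[1],1),'expr',round(r,1),'pos',p.round(1))
    print('tcp',o['tool_pos'].round(1),'rot',o['tcp_rot'].round(3),'shift to above',(p-o['tool_pos'])[:2].round(1)); return im
if __name__=='__main__': look(sys.argv[1])
E
python3 look.py pad
python3 - <<'E'
from h import *
i={'fx':325.192,'fy':325.192,'cx':275.097,'cy':207.398,'origin':np.array([457.2375206,-334.5781375,383.95331137]),'rotation':np.array([-2.57558377e-01,-7.29205413e-04,-1.15814795])}
im=cv2.imread('pics/w_stud.png')[:,:,::-1].copy(); b=blob(im,'yellow',(278,130),7); print(b,onz(i,b[0],66,True),onz(i,b[0],45,True))
E
```

```text
time: 1.82
tool_pos: [557.9, -9.4, 208.6]
tcp_rot: [-3.137, 0.004, 0.412]
contact_force: [-1.2, 0.8, -0.2]
grip_width: 91.6
finger_force: 0.0
pad exp [282.2 119.4] seen [282.8 117.9] r 31.9 expr 33.1 pos [627.2  14.2   6. ]
tcp [557.9  -9.4 208.6] rot [-3.137  0.004  0.412] shift to above [69.3 23.6]
(array([278.94623656, 130.94623656]), 2.8285269737243652, 15.5) [ 452.28630361 -341.07070795   66.        ] [ 451.95928844 -341.49952556   45.        ]
```

```bash
python3 -m creep '0.023 0.008 -0.02 0 0 0 100;0.023 0.008 -0.025 0 0 0 100;0.023 0.008 -0.025 0 0 0 100;0 0 -0.020 0 0 0 100;0 0 0 0 0 0 100;0 0 0 0 0 0 100;0 0 0 0 0 0 100'; python3 -c "
from h import *
o=readout.get_obs();print(o['tool_pos'],o['dq'])"
```

```text
time: 2.45
tool_pos: [627.9, 9.0, 123.8]
tcp_rot: [3.14, -0.001, 0.407]
contact_force: [-0.0, -0.3, 1.1]
grip_width: 92.2
finger_force: 0.0
[627.90930391   8.98356896 123.83253461] [ 0.00632011 -0.02207306 -0.00721157  0.00370347 -0.0049702   0.00356768]
```

```bash
python3 -m creep '-0.001 0.0045 -0.02 0 0 0 100;0 0 -0.02 0 0 0 100;0 0 -0.010 0 0 0 100;0 0 -0.005 0 0 0 100;0 0 0 0 0 0 100;0 0 0 0 0 0 100;0 0 0 0 0 0 100'; python3 -c "
from look import *
o=readout.get_obs();print(o['tool_pos']);im=look('pad')"
```

```text
time: 3.03
tool_pos: [627.5, 14.7, 68.7]
tcp_rot: [3.14, -0.002, 0.409]
contact_force: [-0.2, -0.3, -0.2]
grip_width: 92.0
finger_force: 0.0
[627.47757828  14.71136812  68.70025425]
pad exp [274.7 263.2] seen [275.2 281.2] r 99.7 expr 63.0 pos [616.1   9.7   6. ]
tcp [627.5  14.7  68.7] rot [ 3.14e+00 -2.00e-03  4.09e-01] shift to above [-11.4  -5. ]
```

View pics/w_pad.png

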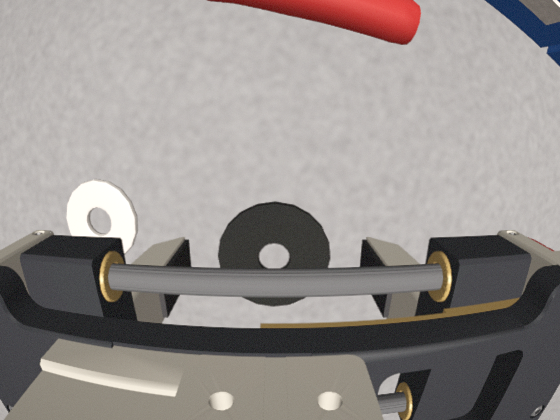

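The pad (275,255) sits between the fingers, so I'll lower slightly and close.

```bash
python3 -m creep '0 0 -0.001 0 0 0 60;0 0 0 0 0 0 50;0 0 0 0 0 0 40;0 0 0 0 0 0 40;0 0 0 0 0 0 40;0 0 0 0 0 0 40;0 0 0 0 0 0 40'; python3 -m creep '0 0 0.010 0 0 0 40;0 0 0.02 0 0 0 40;0 0 0.02 0 0 0 40;0 0 0.02 0 0 0 40'
```

```text
time: 3.67
tool_pos: [626.8, 15.0, 66.3]
tcp_rot: [3.141, -0.0, 0.409]
contact_force: [-0.2, 0.7, -0.0]
grip_width: 58.6
finger_force: 30.0
time: 4.0
tool_pos: [626.6, 15.0, 137.6]
tcp_rot: [-3.142, 0.0, 0.409]
contact_force: [0.2, 0.1, 0.3]
grip_width: 58.9
finger_force: 30.0
```

```bash
python3 -m creep '-0.01 -0.016 0.01 0 0 0 40;-0.019 -0.032 0.008 0 0 0 40;-0.019 -0.032 0.008 0 0 0 40;-0.019 -0.032 0.008 0 0 0 40;-0.019 -0.032 0.008 0 0 0 40;-0.019 -0.032 0.008 0 0 0 40;-0.019 -0.032 0.008 0 0 0 40;-0.019 -0.032 0.008 0 0 0 40' >/dev/null; python3 -m creep '-0.019 -0.032 0 0 0 0 40;-0.019 -0.032 0 0 0 0 40;-0.019 -0.032 0 0 0 0 40;-0.019 -0.032 0 0 0 0 40;-0.010 -0.018 0 0 0 0 40;0 0 0 0 0 0 40;0 0 0 0 0 0 40;0 0 0 0 0 0 40'
cat > stud.py <<'E'
from look import *
S=(452.4,-339)
def stud(zt=64.,f='w_stud2.png'):
    i=viewer.camera_info('wrist'); o=readout.get_obs(); im=snap('wrist',f)
    e=proj(i,(*S,zt),True); b=blob(im,'yellow',e,16)
    p=onz(i,b[0],zt,True); print('stud exp',e.round(1),'seen',b[0].round(1),b[1:],'pos',p.round(1),'tcp',o['tool_pos'].round(1),'rot',o['tcp_rot'].round(3),'shift',(p-o['tool_pos'])[:2].round(1)); return im
if __name__=='__main__':
    im=stud()
E
python3 stud.py
```

```text
time: 5.33
tool_pos: [397.9, -370.5, 202.6]
tcp_rot: [-3.142, -0.0, 0.409]
contact_force: [-0.5, 0.6, -0.2]
grip_width: 58.7
finger_force: 30.0
stud exp [264.8 132.5] seen [267.2 133.1] (4.64574670791626, 52.0) pos [ 452.7 -340.7   64. ] tcp [ 397.9 -370.5  202.6] rot [-3.142 -0.     0.409] shift [54.8 29.8]
```

View pics/w_stud2.png

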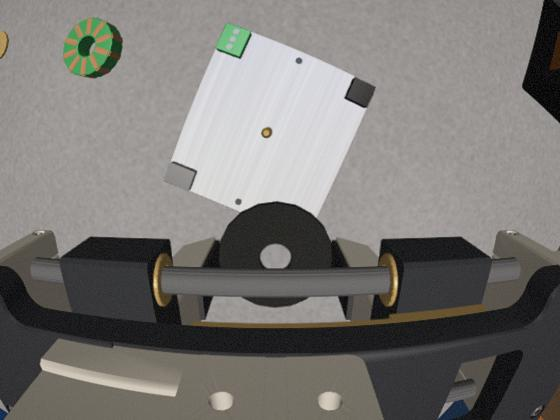

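The stud tip is at (267,133) and the held pad's hole is at (275,257). I'll measure the held pad's offset from the TCP with the same camera.

```bash
cat > held.py <<'E'
import sys
from h import *
i=viewer.camera_info('wrist'); o=readout.get_obs()
for a in sys.argv[1:]:
    u,v,z=map(float,a.split(',')); p=onz(i,(u,v),z,True); print(p.round(1),'minus tcp',(p-o['tool_pos']).round(1))
E
python3 held.py 275.5,256,142.5 275.5,257,136.5
```

```text
[ 401.2 -368.9  142.5] minus tcp [  3.1   1.3 -60. ]
[ 398.3 -370.2  136.5] minus tcp [  0.2   0.  -66. ]
```

```bash
python3 -m creep '0.018 0.010 -0.02 0 0 0 40;0.018 0.010 -0.02 0 0 0 40;0.018 0.010 -0.018 0 0 0 40;0 0 0 0 0 0 40;0 0 0 0 0 0 40;0 0 0 0 0 0 40'; python3 -c "
from h import *
print(readout.get_obs()['tool_pos']); snap('wrist','w_b.png')"
```

```text
time: 5.88
tool_pos: [452.1, -340.5, 144.8]
tcp_rot: [3.141, 0.0, 0.411]
contact_force: [-0.2, -0.7, 0.2]
grip_width: 58.5
finger_force: 30.0
[ 452.09446887 -340.54277561  144.8202857 ]
```

View pics/w_b.png

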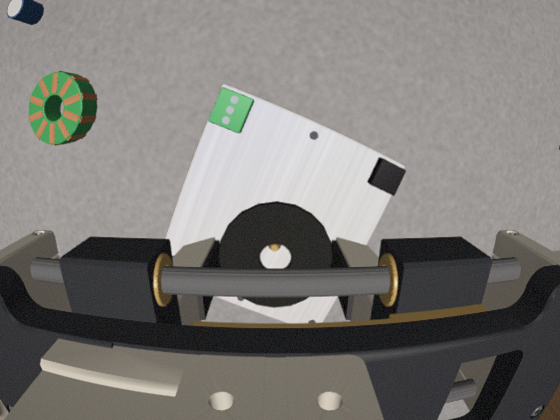

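```bash
python3 held.py 274.5,246.5,68 275.5,257,78.5 275.5,256,84.5; python3 -c "
from h import *
i=viewer.camera_info('wrist')
for p in [(452.5,-338.5,68),(452.5,-340.5,68),(450,-340,68)]: print(proj(i,p,True))"
```

```text
[ 453.3 -340.1   68. ] minus tcp [  1.4   1.  -77.2]
[ 451.9 -341.3   78.5] minus tcp [ -0.1  -0.2 -66.7]
[ 454.8 -340.    84.5] minus tcp [  2.9   1.1 -60.7]
[271.28679776 246.71660476]
[274.57028764 248.03152357]
[271.9856091  251.47885613]
```

Aligned. Lower to the chassis, release and lift.

```bash
python3 -m creep '0 0 -0.015 0 0 0 40;0 0 -0.015 0 0 0 40;0 0 -0.015 0 0 0 40;0 0 -0.010 0 0 0 40;0 0 -0.003 0 0 0 40;0 0 0 0 0 0 40;0 0 0 0 0 0 40'
```

```text
time: 6.52
tool_pos: [451.8, -341.6, 87.1]
tcp_rot: [3.14, -0.0, 0.408]
contact_force: [-0.3, -0.2, -1.1]
grip_width: 58.9
finger_force: 30.0
```

```bash
python3 -m creep '0 0 0 0 0 0 80;0 0 0 0 0 0 80;0 0 0 0 0 0 80;0 0 0.010 0 0 0 80;0 0 0.02 0 0 0 80;0 0 0.03 0 0 0 80;0 0 0.03 0 0 0 80;0 0 0 0 0 0 80'
```

```text
time: 7.18
tool_pos: [453.8, -342.9, 183.0]
tcp_rot: [3.131, -0.004, 0.409]
contact_force: [0.6, -0.9, 0.4]
grip_width: 73.7
finger_force: 0.0
```

```bash
python3 -m creep '-0.004 0.02 0.01 0 0 0 80;-0.004 0.034 0.005 0 0 0 80;-0.004 0.034 0.005 0 0 0 80;-0.004 0.034 0 0 0 0 80;-0.004 0.034 0 0 0 0 80;-0.004 0.034 0 0 0 0 80;-0.004 0.034 0 0 0 0 80' >/dev/null; python3 -m creep '-0.004 0.034 0 0 0 0 80;-0.004 0.034 0 0 0 0 80;-0.004 0.034 0 0 0 0 80;-0.004 0.034 0 0 0 0 80;-0.004 0.034 0 0 0 0 80;-0.004 0.031 0 0 0 0 80;0 0 0 0 0 0 80;0 0 0 0 0 0 80'; python3 -m creep '0 0 0 0 0 0 80'>/dev/null; python3 look.py toroid
```

```text
time: 8.43
tool_pos: [399.4, 85.3, 196.7]
tcp_rot: [3.141, -0.001, 0.413]
contact_force: [-0.7, -0.4, 0.2]
grip_width: 73.6
finger_force: 0.0
toroid exp [276.6 114.7] seen [276.3 113.3] r 35.2 expr 35.6 pos [471.2 113.5  24. ]
tcp [399.8  83.8 196.6] rot [ 3.141e+00 -1.000e-03  4.100e-01] shift to above [71.3 29.7]
```

```bash
python3 -m creep '0.024 0.010 -0.02 0 0 0 80;0.024 0.010 -0.025 0 0 0 80;0.023 0.010 -0.025 0 0 0 80;0 0 0 0 0 0 80;0 0 0 0 0 0 80;0 0 0 0 0 0 80;0 0 0 0 0 0 80'; python3 -m creep '0 0 -0.020 0 0 0 80;0 0 -0.02 0 0 0 80;0 0 -0.010 0 0 0 80;0 0 -0.005 0 0 0 80;0 0 0 0 0 0 80;0 0 0 0 0 0 80;0 0 0 0 0 0 80'
```

```text
time: 9.15
tool_pos: [470.6, 113.1, 127.4]
tcp_rot: [3.141, -0.001, 0.408]
contact_force: [-0.2, 0.4, 0.2]
grip_width: 73.3
finger_force: 0.0
time: 9.73
tool_pos: [471.3, 114.0, 72.3]
tcp_rot: [3.141, -0.002, 0.409]
contact_force: [0.3, 0.4, 0.8]
grip_width: 73.7
finger_force: 0.0
```

```bash
python3 -m creep '0 0 0 0 0 0 50;0 0 0 0 0 0 45;0 0 0 0 0 0 45;0 0 0 0 0 0 45;0 0 0 0 0 0 45;0 0 0.015 0 0 0 45;0 0 0.025 0 0 0 45;0 0 0.03 0 0 0 45'; python3 -m creep '-0.003 -0.015 0.03 0 0 0 45;-0.005 -0.03 0.02 0 0 0 45;-0.005 -0.033 0.01 0 0 0 45;-0.005 -0.033 0 0 0 0 45;-0.005 -0.033 0 0 0 0 45;-0.005 -0.033 0 0 0 0 45;-0.005 -0.033 0 0 0 0 45;-0.005 -0.033 0 0 0 0 45' ; python3 -m creep '-0.005 -0.033 0 0 0 0 45;-0.005 -0.033 0 0 0 0 45;-0.005 -0.033 0 0 0 0 45;-0.005 -0.033 0 0 0 0 45;-0.005 -0.033 0 0 0 0 45;-0.005 -0.033 0 0 0 0 45;-0.005 -0.033 0 0 0 0 45;-0.005 -0.025 0 0 0 0 45';python3 -m creep '-0.005 -0.018 0 0 0 0 45;0 0 0 0 0 0 45;0 0 0 0 0 0 45;0 0 0 0 0 0 45'; python3 stud.py
```

```text
time: 10.4
tool_pos: [469.3, 113.8, 140.3]
tcp_rot: [-3.14, 0.005, 0.409]
contact_force: [0.3, -0.7, -1.1]
grip_width: 56.7
finger_force: 30.0
time: 11.07
tool_pos: [431.8, -130.4, 200.9]
tcp_rot: [-3.141, 0.001, 0.409]
contact_force: [0.5, 0.5, -2.5]
grip_width: 57.3
finger_force: 30.0
time: 11.73
tool_pos: [391.8, -387.4, 200.6]
tcp_rot: [-3.141, 0.0, 0.408]
contact_force: [0.3, 0.0, -2.6]
grip_width: 56.7
finger_force: 30.0
time: 12.07
tool_pos: [387.5, -402.2, 200.5]
tcp_rot: [-3.14, 0.0, 0.409]
contact_force: [-0.4, -0.4, -2.9]
grip_width: 56.9
finger_force: 30.0
stud exp [229.2 101.7] seen [231.4 102.2] (4.743516445159912, 56.5) pos [ 452.7 -340.5   64. ] tcp [ 387.5 -402.2  200.5] rot [-3.14   0.     0.409] shift [65.2 61.6]
```

View pics/w_stud2.png

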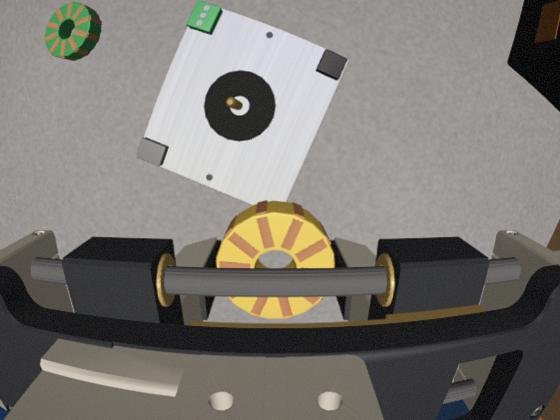

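The pad lies flat over the stud, at about (240,106). Placing the transformer.

```bash
python3 -m creep '0.016 0.0154 0 0 0 0 45;0.017 0.0154 -0.014 0 0 0 45;0.016 0.0155 -0.014 0 0 0 45;0.016 0.0155 -0.012 0 0 0 45;0 0 0 0 0 0 45;0 0 0 0 0 0 45;0 0 0 0 0 0 45;0 0 0 0 0 0 45'; python3 -c "
from h import *
i=viewer.camera_info('wrist');print(readout.get_obs()['tool_pos'],proj(i,(452.6,-340.3,68),True)); snap('wrist','w_c.png')"
```

```text
time: 12.78
tool_pos: [452.6, -341.5, 161.9]
tcp_rot: [3.14, -0.0, 0.409]
contact_force: [0.9, -0.2, -2.3]
grip_width: 57.0
finger_force: 30.0
[ 452.6406214  -341.54921395  161.91641306] [273.13373214 238.21178381]
```

View pics/w_c.png

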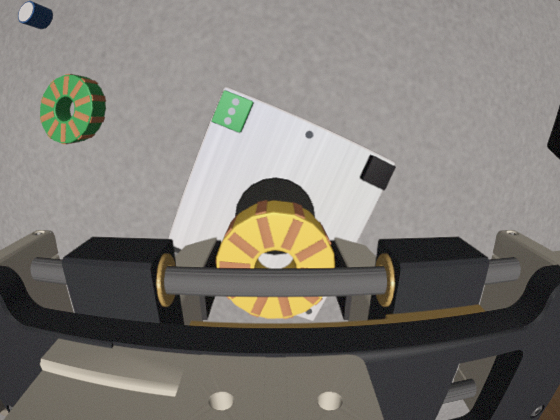

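Aligned: the stud is hidden below the ring as expected, and the pad is in line behind it. Descend.

```bash
python3 -m creep '0 0.001 -0.015 0 0 0 45;0 0 -0.015 0 0 0 45;0 0 -0.015 0 0 0 45;0 0 -0.012 0 0 0 45;0 0 -0.005 0 0 0 45;0 0 0 0 0 0 45;0 0 0 0 0 0 45;0 0 0 0 0 0 45'
```

```text
time: 13.5
tool_pos: [452.9, -340.8, 100.2]
tcp_rot: [3.14, -0.001, 0.408]
contact_force: [0.8, -0.3, -2.6]
grip_width: 57.2
finger_force: 30.0
```

```bash
python3 -m creep '0 0 -0.001 0 0 0 45;0 0 0 0 0 0 45;0 0 0 0 0 0 75;0 0 0 0 0 0 75;0 0 0 0 0 0 75;0 0 0 0 0 0 75;0 0 0.01 0 0 0 75;0 0 0.025 0 0 0 75'; python3 -m creep '0 0 0.03 0 0 0 75;0 0 0.03 0 0 0 75;0.007 0.017 0.005 0 0 0 75;0.007 0.034 0 0 0 0 75;0.007 0.034 0 0 0 0 75;0.007 0.034 0 0 0 0 75;0.007 0.034 0 0 0 0 75;0.007 0.034 0 0 0 0 75' >/dev/null; python3 -m creep '0.007 0.034 0 0 0 0 75;0.007 0.034 0 0 0 0 75;0.007 0.034 0 0 0 0 75;0.007 0.034 0 0 0 0 75;0.007 0.034 0 0 0 0 75;0.007 0.034 0 0 0 0 75;0.002 0.034 0 0 0 0 75;0 0 0 0 0 0 75';python3 -m creep '0 0 0 0 0 0 75;0 0 0 0 0 0 75;0 0 0 0 0 0 75'; python3 look.py disc
```

```text
time: 14.17
tool_pos: [451.5, -339.1, 131.3]
tcp_rot: [-3.136, 0.002, 0.409]
contact_force: [0.8, -0.2, -0.5]
grip_width: 68.9
finger_force: 0.0
time: 15.5
tool_pos: [538.7, 90.0, 199.1]
tcp_rot: [-3.14, -0.002, 0.414]
contact_force: [0.7, -0.1, 0.4]
grip_width: 69.2
finger_force: 0.0
time: 15.75
tool_pos: [538.7, 83.7, 198.6]
tcp_rot: [3.141, -0.0, 0.408]
contact_force: [0.6, -0.6, -0.3]
grip_width: 69.0
finger_force: 0.0
disc exp [274.8 119.2] seen [275. 120.] r 46.0 expr 27.3 pos [604.7 112.1   5. ]
tcp [538.7  83.7 198.6] rot [ 3.141 -0.     0.408] shift to above [66.  28.4]
```

Run:
```python
from h import *
im=cv2.imread('pics/w_disc.png'); g=im.min(2); print(g[60:66,275].tolist(), g[120,240:312:4].tolist())
m=((g>212)*1).astype(np.uint8); n,l,s,c=cv2.connectedComponentsWithStats(m); i=viewer.camera_info('wrist')
for k in range(1,n):
    if s[k,4]>500 and abs(c[k]-[275,119]).max()<30: print(s[k],c[k],onz(i,c[k],5,True))
```

```text
[179, 183, 182, 181, 183, 181] [186, 180, 224, 255, 255, 255, 254, 177, 185, 184, 181, 235, 255, 255, 255, 250, 180, 187]
[ 248   92   54   53 1949] [274.31913802 117.90815803] [606.22340625 113.18819593   5.        ]
```

```bash
python3 -m creep '0.022 0.0097 -0.02 0 0 0 75;0.023 0.0098 -0.025 0 0 0 75;0.022 0.0098 -0.025 0 0 0 75;0 0 -0.01 0 0 0 75;0 0 0 0 0 0 75;0 0 0 0 0 0 75;0 0 0 0 0 0 75'; python3 -m creep '0 0 -0.020 0 0 0 75;0 0 -0.018 0 0 0 75;0 0 -0.010 0 0 0 75;0 0 -0.002 0 0 0 75;0 0 0 0 0 0 75;0 0 0 0 0 0 75;0 0 0 0 0 0 75'
```

```text
time: 16.38
tool_pos: [605.7, 113.2, 119.5]
tcp_rot: [3.141, -0.001, 0.408]
contact_force: [0.6, -0.3, -0.1]
grip_width: 68.8
finger_force: 0.0
time: 16.97
tool_pos: [606.4, 114.1, 69.6]
tcp_rot: [3.141, -0.002, 0.409]
contact_force: [-0.5, 0.2, 0.5]
grip_width: 68.9
finger_force: 0.0
```

```bash
python3 -m creep '0 0 -0.0023 0 0 0 60;0 0 0 0 0 0 35;0 0 0 0 0 0 35;0 0 0 0 0 0 35;0 0 0 0 0 0 35;0 0 0 0 0 0 35;0 0 0 0 0 0 35;0 0 0 0 0 0 35'; python3 -m creep '0 0 0.015 0 0 0 35;0 0 0.03 0 0 0 35;0 0 0.03 0 0 0 35;-0.007 -0.016 0.03 0 0 0 35;-0.0145 -0.033 0.02 0 0 0 35;-0.0145 -0.033 0.006 0 0 0 35;-0.0145 -0.033 0 0 0 0 35;-0.0145 -0.033 0 0 0 0 35' ; python3 -m creep '-0.0145 -0.033 0 0 0 0 35;-0.0145 -0.033 0 0 0 0 35;-0.0145 -0.033 0 0 0 0 35;-0.0145 -0.033 0 0 0 0 35;-0.0145 -0.033 0 0 0 0 35;-0.0145 -0.033 0 0 0 0 35;-0.0145 -0.033 0 0 0 0 35;-0.0145 -0.033 0 0 0 0 35' >/dev/null; python3 -m creep '-0.0145 -0.033 0 0 0 0 35;-0.0145 -0.033 0 0 0 0 35;-0.007 -0.010 0 0 0 0 35;0 0 0 0 0 0 35;0 0 0 0 0 0 35;0 0 0 0 0 0 35;0 0 0 0 0 0 35'; python3 stud.py
```

```text
time: 17.63
tool_pos: [605.8, 114.1, 66.1]
tcp_rot: [3.141, -0.0, 0.409]
contact_force: [-0.2, 0.7, 1.5]
grip_width: 46.0
finger_force: 30.0
time: 18.3
tool_pos: [540.1, -35.1, 197.7]
tcp_rot: [3.14, -0.001, 0.41]
contact_force: [0.4, -0.5, -0.8]
grip_width: 45.8
finger_force: 30.0
time: 19.55
tool_pos: [389.4, -372.6, 196.9]
tcp_rot: [-3.141, -0.0, 0.41]
contact_force: [-0.6, 0.2, -0.0]
grip_width: 46.3
finger_force: 30.0
stud exp [266.9 120.2] seen [264.4 121.5] (15.811488151550293, 606.5) pos [ 450.9 -337.8   64. ] tcp [ 389.4 -372.6  196.9] rot [-3.141 -0.     0.41 ] shift [61.5 34.8]
```

View pics/w_stud2.png

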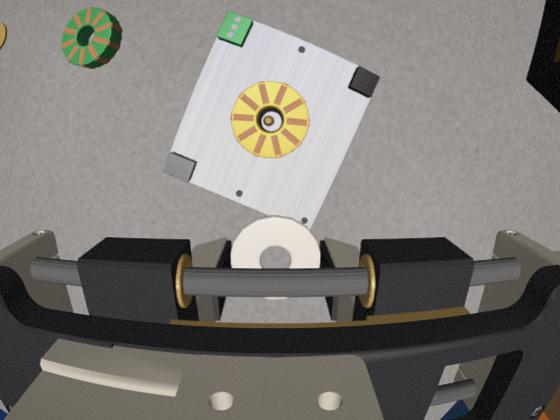

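The transformer is on and centred, with the stud tip at (269,121) and the ring at (270,119). The held disc's hole is at (275,259).

```bash
python3 held.py 269.5,121,67 275.5,257,134.5
```

```text
[ 452.6 -341.    67. ] minus tcp [  63.2   31.7 -130. ]
[ 391.  -372.   134.5] minus tcp [  1.6   0.6 -62.5]
```

```bash
python3 -m creep '0.016 0.008 0 0 0 0 35;0.016 0.008 -0.018 0 0 0 35;0.016 0.008 -0.018 0 0 0 35;0.0148 0.0078 -0.014 0 0 0 35;0 0 0 0 0 0 35;0 0 0 0 0 0 35;0 0 0 0 0 0 35;0 0 0 0 0 0 35'; python3 -c "
from h import *
i=viewer.camera_info('wrist');print(readout.get_obs()['tool_pos'],proj(i,(452.6,-340.5,68),True)); im=snap('wrist'); cv2.imwrite('pics/w_d.png',cv2.resize(im[180:330,180:370],None,fx=3,fy=3)[:,:,::-1])"
```

```text
time: 20.27
tool_pos: [451.4, -342.6, 148.0]
tcp_rot: [3.14, -0.0, 0.409]
contact_force: [-0.8, -0.0, 0.5]
grip_width: 46.4
finger_force: 30.0
[ 451.40478535 -342.56074819  147.98797344] [272.53485894 244.34560905]
```

View pics/w_d.png

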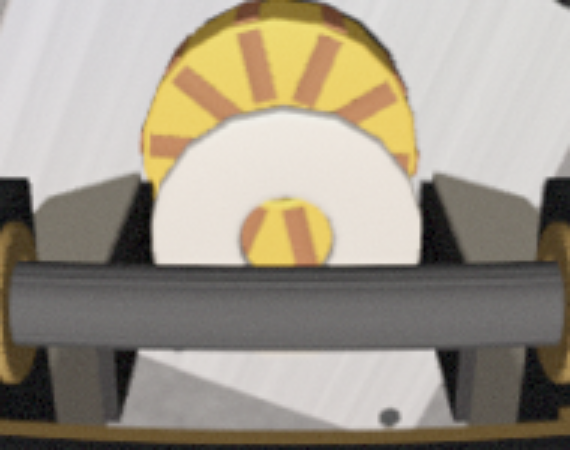

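The stud tip is just hidden behind the hole's upper edge. The tool is 1-2 mm short of the target, so I'll correct and lower.

```bash
python3 -m creep '0.0012 0.0019 -0.004 0 0 0 35;0 0 0 0 0 0 35;0 0 0 0 0 0 35'; python3 -c "
from h import *
i=viewer.camera_info('wrist');print(readout.get_obs()['tool_pos'],proj(i,(452.6,-340.5,68),True)); im=snap('wrist'); cv2.imwrite('pics/w_e.png',cv2.resize(im[220:290,220:330],None,fx=4,fy=4)[:,:,::-1])"
```

```text
time: 20.57
tool_pos: [452.4, -340.3, 143.0]
tcp_rot: [-3.142, 0.0, 0.408]
contact_force: [0.1, 0.1, -0.1]
grip_width: 46.1
finger_force: 30.0
[ 452.43246655 -340.32772021  142.98387549] [275.75078095 250.62353662]
```

View pics/w_e.png

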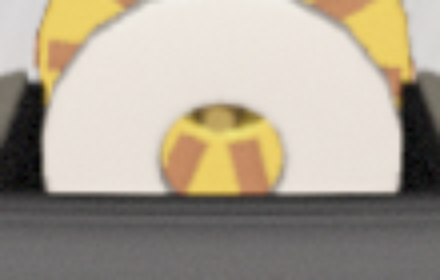

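```bash
python3 held.py 275.2,249.3,67.5 275.7,258,82; python3 -m creep '0 0 -0.008 0 0 0 35;0 0 -0.008 0 0 0 35;0 0 -0.006 0 0 0 35;0 0 -0.003 0 0 0 35;0 0 0 0 0 0 35;0 0 0 0 0 0 35'
```

```text
[ 453.1 -340.1   67.5] minus tcp [  0.6   0.3 -75.5]
[ 454.2 -339.8   82. ] minus tcp [  1.7   0.5 -61. ]
time: 21.12
tool_pos: [452.7, -340.2, 117.6]
tcp_rot: [-3.141, 0.0, 0.409]
contact_force: [1.0, -0.4, -0.7]
grip_width: 46.1
finger_force: 30.0
```

```bash
python3 -m creep '0 0 -0.0008 0 0 0 35;0 0 0 0 0 0 35;0 0 0 0 0 0 60;0 0 0 0 0 0 60;0 0 0 0 0 0 60;0 0 0.008 0 0 0 60;0 0 0.02 0 0 0 60;0 0 0.02 0 0 0 60'; python3 -m creep '0 0 0.025 0 0 0 60;-0.004 0.018 0 0 0 0 60;-0.007 0.03 0 0 0 0 60;-0.007 0.03 0 0 0 0 60;-0.007 0.03 0 0 0 0 60;-0.007 0.03 0 0 0 0 60;-0.007 0.03 0 0 0 0 60;-0.007 0.03 0 0 0 0 60' >/dev/null; python3 -m creep '-0.007 0.03 0 0 0 0 60;-0.007 0.03 0 0 0 0 60;-0.007 0.03 0 0 0 0 60;-0.007 0.03 0 0 0 0 60;0 0 0 0 0 0 60;0 0 0 0 0 0 60;0 0 0 0 0 0 60;0 0 0 0 0 0 60'; python3 look.py washer
```

```text
time: 21.78
tool_pos: [452.4, -340.0, 165.6]
tcp_rot: [-3.14, 0.001, 0.409]
contact_force: [-0.2, -0.7, -0.1]
grip_width: 54.7
finger_force: 0.0
time: 23.12
tool_pos: [379.3, -23.0, 190.5]
tcp_rot: [3.141, -0.001, 0.408]
contact_force: [-0.4, 0.2, 0.5]
grip_width: 55.1
finger_force: 0.0
washer exp [271.2 124. ] seen [274.3 124.6] r 15.6 expr 22.2 pos [441.6   4.3   5. ]
tcp [379.3 -23.  190.5] rot [ 3.141e+00 -1.000e-03  4.080e-01] shift to above [62.3 27.3]
```

Run:
```python
from h import *
im=cv2.imread('pics/w_washer.png'); s=cv2.cvtColor(im,cv2.COLOR_BGR2HSV)[:,:,1]; i=viewer.camera_info('wrist')
print(s[124,236:312:4].tolist())
m=(s>50).astype(np.uint8); n,l,st,c=cv2.connectedComponentsWithStats(m)
for k in range(1,n):
    if st[k,4]>200 and abs(c[k]-[272,124]).max()<40: print(st[k],c[k],onz(i,c[k],5,True))
```

```text
[9, 5, 9, 9, 106, 104, 107, 7, 8, 9, 11, 114, 106, 104, 91, 8, 8, 8, 9]
[ 249  101   44   44 1297] [270.62837317 122.71241326] [441.65691426   7.68977814   5.        ]
```

```bash
python3 -m creep '0.021 0.010 -0.02 0 0 0 60;0.021 0.010 -0.025 0 0 0 60;0.0203 0.0105 -0.025 0 0 0 60;0 0 0 0 0 0 60;0 0 0 0 0 0 60;0 0 0 0 0 0 60;0 0 0 0 0 0 60'; python3 -m creep '0 0 -0.020 0 0 0 60;0 0 -0.018 0 0 0 60;0 0 -0.010 0 0 0 60;0 0 -0.004 0 0 0 60;0 0 0 0 0 0 60;0 0 0 0 0 0 60;0 0 0 0 0 0 60'
```

```text
time: 23.75
tool_pos: [440.9, 7.6, 121.0]
tcp_rot: [3.141, -0.001, 0.408]
contact_force: [-0.9, 0.3, 0.5]
grip_width: 55.1
finger_force: 0.0
time: 24.33
tool_pos: [441.5, 8.0, 69.2]
tcp_rot: [3.14, -0.002, 0.409]
contact_force: [0.1, -0.1, -0.6]
grip_width: 55.0
finger_force: 0.0
```

```bash
python3 -m creep '0 0 -0.0023 0 0 0 50;0 0 0 0 0 0 25;0 0 0 0 0 0 25;0 0 0 0 0 0 25;0 0 0 0 0 0 25;0 0 0 0 0 0 25;0 0 0 0 0 0 25;0 0 0 0 0 0 25'; python3 -m creep '0 0 0.015 0 0 0 25;0 0 0.03 0 0 0 25;0 0 0.03 0 0 0 25;-0.003 -0.016 0.03 0 0 0 25;-0.0045 -0.033 0.02 0 0 0 25;-0.0045 -0.033 0.006 0 0 0 25;-0.0045 -0.033 0 0 0 0 25;-0.0045 -0.033 0 0 0 0 25' ; python3 -m creep '-0.0045 -0.033 0 0 0 0 25;-0.0045 -0.033 0 0 0 0 25;-0.0045 -0.033 0 0 0 0 25;-0.0045 -0.033 0 0 0 0 25;-0.0045 -0.033 0 0 0 0 25;-0.0045 -0.033 0 0 0 0 25;-0.0045 -0.033 0 0 0 0 25;0 0 0 0 0 0 25' >/dev/null; python3 -m creep '0 0 0 0 0 0 25;0 0 0 0 0 0 25;0 0 0 0 0 0 25'; python3 stud.py
```

```text
time: 25.0
tool_pos: [441.1, 8.3, 66.0]
tcp_rot: [3.141, -0.0, 0.409]
contact_force: [-0.5, -0.3, 5.3]
grip_width: 36.3
finger_force: 30.0
time: 25.67
tool_pos: [419.7, -141.1, 197.5]
tcp_rot: [3.14, -0.001, 0.41]
contact_force: [1.5, 0.3, -0.1]
grip_width: 36.1
finger_force: 30.0
time: 26.58
tool_pos: [388.6, -369.5, 196.5]
tcp_rot: [-3.14, 0.0, 0.41]
contact_force: [-0.7, -0.1, -0.3]
grip_width: 36.0
finger_force: 30.0
stud exp [271.6 120.8] seen [273.9 121.6] (4.325031757354736, 47.0) pos [ 452.5 -340.6   64. ] tcp [ 388.6 -369.5  196.5] rot [-3.14  0.    0.41] shift [63.9 28.9]
```

View pics/w_stud2.png

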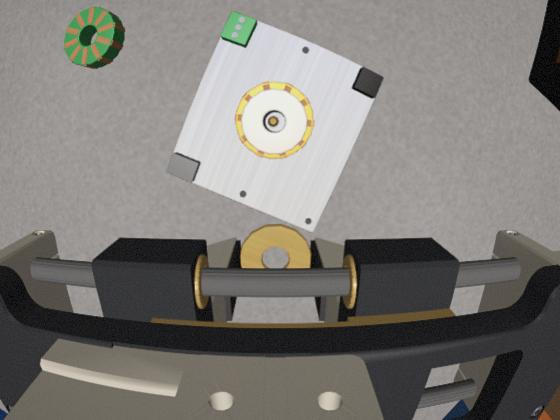

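The disc is on and centred, with its ring around (274,121). The washer is held. Placing it.

```bash
python3 -m creep '0.016 0.0073 0 0 0 0 25;0.016 0.0073 -0.016 0 0 0 25;0.016 0.0073 -0.016 0 0 0 25;0.016 0.0072 -0.014 0 0 0 25;0 0 0 0 0 0 25;0 0 0 0 0 0 25;0 0 0 0 0 0 25;0 0 0 0 0 0 25'; python3 -c "
from h import *
i=viewer.camera_info('wrist');print(readout.get_obs()['tool_pos'],proj(i,(452.6,-340.4,68),True)); im=snap('wrist','w_f.png');h=cv2.cvtColor(im,cv2.COLOR_RGB2HSV)
for v in range(236,272,2): print(v,' '.join('%3d/%3d'%(h[v,u,1],h[v,u,2]) for u in range(262,290,3)))"
```

```text
time: 27.3
tool_pos: [452.3, -341.9, 151.8]
tcp_rot: [3.14, -0.0, 0.409]
contact_force: [-0.2, -0.0, -0.5]
grip_width: 36.4
finger_force: 30.0
[ 452.34013202 -341.895454    151.80329011] [272.87340533 243.63421722]
236 120/192 123/191 121/190 121/191 125/190 124/191 124/192 122/193 123/193 122/193
238 121/191 124/189 129/188 127/190 129/188 124/189 123/193 126/192 124/192 123/193
240 121/196 125/196 124/193 125/191 123/190 126/190 124/191 127/191 126/192 125/192
242 122/196 128/193 124/197 126/196 126/193 128/188 127/190 125/191 124/191 125/191
244 125/194 126/194 129/193 128/196 129/195 128/193 129/192 127/190 124/192 123/193
246 124/197 128/195 131/189 102/185  85/184  74/192 110/194 129/192 128/192 125/191
248 126/195 126/195  38/215   8/227   6/230   8/238  17/234  61/206 130/194 129/192
250 130/189  54/200  15/236  15/237  15/237  17/235  18/235  16/235  96/197 126/196
252 115/187  16/235  16/234  16/234  16/235  16/236  17/234  15/234  20/224 129/192
254  58/180  17/235  16/235  17/235  17/235  18/233  18/233  16/233  16/233 128/184
256  34/186  16/233  18/233  16/233  17/234  17/234  18/232  18/233  16/234 110/179
258  24/200  16/233  18/232  18/232  16/232  16/233  18/233  18/232  16/234  95/167
260  29/177  16/233  16/233  16/232  16/232  18/233  18/232  16/232  15/233 113/162
262  71/141  17/234  18/231  18/232  18/232  18/232  16/232  17/231  17/231 136/159
264 138/153  20/209  18/231  17/231  17/230  18/232  18/232  16/232  27/187 130/185
266 130/192  62/148  16/230  16/232  16/233  18/232  18/233  19/214 132/129 124/193
268 126/119 109/ 75  38/100  22/153  23/154  26/158  26/154  49/ 94 106/ 84 129/113
270   4/ 65  15/ 70   4/ 61   8/ 62   4/ 67   8/ 67   0/ 62   4/ 68   8/ 64   4/ 70
```

```bash
python3 -m creep '0.0004 0.0015 -0.007 0 0 0 25;0 0 0 0 0 0 25;0 0 0 0 0 0 25'; python3 -m creep '0 0 -0.008 0 0 0 25;0 0 -0.008 0 0 0 25;0 0 -0.005 0 0 0 25;0 0 -0.001 0 0 0 25;0 0 0 0 0 0 25;0 0 0 0 0 0 25'
```

```text
time: 27.6
tool_pos: [452.5, -340.1, 143.6]
tcp_rot: [-3.141, 0.0, 0.408]
contact_force: [0.3, -0.1, -0.2]
grip_width: 36.2
finger_force: 30.0
time: 28.1
tool_pos: [452.8, -340.1, 121.4]
tcp_rot: [-3.141, 0.0, 0.409]
contact_force: [-0.3, 0.7, -0.5]
grip_width: 35.8
finger_force: 30.0
```

```bash
python3 -m creep '0 0 0 0 0 0 48;0 0 0 0 0 0 48;0 0 0 0 0 0 48;0 0 0 0 0 0 48;0 0 0.008 0 0 0 48;0 0 0.02 0 0 0 48;0 0 0.02 0 0 0 48;0 0 0.025 0 0 0 48'; python3 -m creep '0.007 0.015 0 0 0 0 48;0.012 0.026 0 0 0 0 48;0.012 0.026 0 0 0 0 48;0.012 0.026 0 0 0 0 48;0.012 0.026 0 0 0 0 48;0.012 0.026 0 0 0 0 48;0.012 0.026 0 0 0 0 48;0.004 0.012 0 0 0 0 48' >/dev/null; python3 -m creep '0 0 0 0 0 0 48;0 0 0 0 0 0 48;0 0 0 0 0 0 48;0 0 0 0 0 0 48'; python3 look.py cap
```

```text
time: 28.77
tool_pos: [452.5, -339.8, 195.3]
tcp_rot: [-3.14, 0.001, 0.409]
contact_force: [-0.1, -0.4, -0.1]
grip_width: 44.4
finger_force: 0.0
time: 29.77
tool_pos: [535.5, -158.4, 194.9]
tcp_rot: [3.141, 0.0, 0.407]
contact_force: [0.2, -0.5, 0.0]
grip_width: 43.8
finger_force: 0.0Traceback (most recent call last):
  File "look.py", line 12, in <module>
    if __name__=='__main__': look(sys.argv[1])
                             ~~~~^^^^^^^^^^^^^
  File "look.py", line 10, in look
    p=onz(i,b[0],z,True); print(n,'exp',e.round(1),'seen',b[0].round(1),'r',round(b[1],1),'expr',round(r,1),'pos',p.round(1))
            ~^^^
TypeError: 'NoneType' object is not subscriptable
```

Run:
```python
from h import *
im=cv2.imread('pics/w_cap.png'); h=cv2.cvtColor(im,cv2.COLOR_BGR2HSV); i=viewer.camera_info('wrist')
print(proj(i,(602.1,-128.4,20),True), 'expr',13*325/(i['origin'][2]-20))
m=((h[:,:,1]>110)&((h[:,:,0]<10)|(h[:,:,0]>168))).astype(np.uint8); n,l,st,c=cv2.connectedComponentsWithStats(m)
for k in range(1,n):
    if st[k,4]>150: print(st[k],c[k],onz(i,c[k],20,True),2*np.sqrt(st[k,4]/np.pi)*(i['origin'][2]-20)/325)
```

```text
[273.48329881 118.33555596] expr 15.830874557964778
[ 307   16   43   44 1426] [327.81837307  37.55610098] [ 683.28670932 -141.87338626   20.        ] 34.990751242197156
[259 101  31  31 727] [273.94222834 116.04951857] [ 603.97072534 -127.99967969   20.        ] 24.983927412718494
[ 329  126   44   41 1378] [350.80696662 145.27576197] [ 608.07997868 -195.88752761   20.        ] 34.39680567028912
```

The cap at (274,116) measures 25 mm across against about 35 mm for its two neighbours, so it is the smallest.

```bash
python3 -m creep '0.022 0.010 -0.02 0 0 0 48;0.023 0.010 -0.025 0 0 0 48;0.023 0.010 -0.025 0 0 0 48;0 0 0 0 0 0 48;0 0 0 0 0 0 48;0 0 0 0 0 0 48;0 0 0 0 0 0 48'; python3 -m creep '0 0 -0.020 0 0 0 48;0 0 -0.018 0 0 0 48;0 0 -0.010 0 0 0 48;0 0 -0.005 0 0 0 48;0 0 0 0 0 0 48;0 0 0 0 0 0 48;0 0 0 0 0 0 48'
```

```text
time: 30.4
tool_pos: [603.7, -128.2, 126.3]
tcp_rot: [3.14, -0.001, 0.408]
contact_force: [-0.3, -0.1, -0.7]
grip_width: 44.1
finger_force: 0.0
time: 30.98
tool_pos: [604.5, -127.5, 73.1]
tcp_rot: [3.14, -0.002, 0.409]
contact_force: [0.2, 0.2, 0.4]
grip_width: 44.1
finger_force: 0.0
```

```bash
python3 -m creep '0 0 -0.001 0 0 0 30;0 0 0 0 0 0 12;0 0 0 0 0 0 12;0 0 0 0 0 0 12;0 0 0 0 0 0 12;0 0 0 0 0 0 12;0 0 0 0 0 0 12;0 0 0 0 0 0 12'; python3 -m creep '0 0 0.015 0 0 0 12;0 0 0.03 0 0 0 12;0 0 0.03 0 0 0 12;-0.010 -0.012 0.03 0 0 0 12;-0.0215 -0.024 0.02 0 0 0 12;-0.0215 -0.024 0 0 0 0 12;-0.0215 -0.024 0 0 0 0 12;-0.0215 -0.024 0 0 0 0 12' ; python3 -m creep '-0.0215 -0.024 0 0 0 0 12;-0.0215 -0.024 0 0 0 0 12;-0.0215 -0.024 0 0 0 0 12;-0.0215 -0.024 0 0 0 0 12;-0.0215 -0.024 0 0 0 0 12;-0.012 -0.013 0 0 0 0 12;0 0 0 0 0 0 12;0 0 0 0 0 0 12' >/dev/null; python3 -m creep '0 0 0 0 0 0 12;0 0 0 0 0 0 12'; python3 stud.py
python3 - <<'E'
from h import *
im=cv2.imread('pics/w_stud2.png'); h=cv2.cvtColor(im,cv2.COLOR_BGR2HSV); i=viewer.camera_info('wrist')
m=((h[:,:,1]>110)&((h[:,:,0]<10)|(h[:,:,0]>168))).astype(np.uint8); n,l,st,c=cv2.connectedComponentsWithStats(m)
for k in range(1,n):
    if st[k,4]>150: print(st[k],c[k])
# ring layers around the stack
for nm,mm in [('white',h[:,:,1]<12)]: pass
E
```

```text
time: 31.65
tool_pos: [604.1, -127.2, 71.2]
tcp_rot: [3.141, -0.0, 0.409]
contact_force: [-1.1, -0.6, 3.9]
grip_width: 25.3
finger_force: 30.0
time: 32.32
tool_pos: [506.9, -235.8, 196.1]
tcp_rot: [3.141, -0.0, 0.409]
contact_force: [-0.6, -0.8, 0.3]
grip_width: 24.9
finger_force: 30.0
time: 33.15
tool_pos: [389.1, -367.2, 195.7]
tcp_rot: [-3.141, -0.0, 0.41]
contact_force: [-0.3, -0.5, -1.0]
grip_width: 25.1
finger_force: 30.0
stud exp [274.2 122.9] seen [275. 123.] (15.811488151550293, 756.0) pos [ 452.6 -339.5   64. ] tcp [ 389.1 -367.2  195.7] rot [-3.141 -0.     0.41 ] shift [63.4 27.7]
[ 248  234   55   35 1490] [275.00872483 253.43892617]
```

View pics/w_stud2.png

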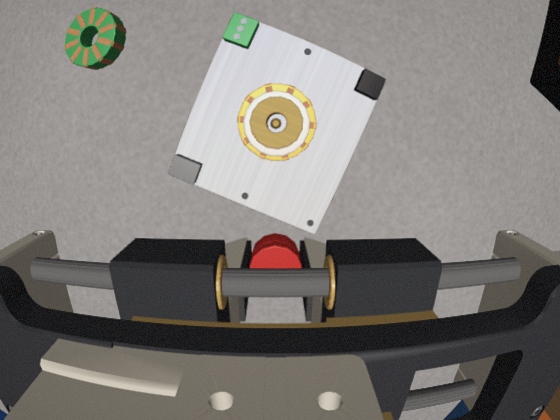

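The washer is on and centred, at (276,123). Bringing the cap over.

```bash
python3 held.py 276.3,124,67; python3 -m creep '0.016 0.0069 0 0 0 0 12;0.016 0.0069 -0.014 0 0 0 12;0.016 0.0069 -0.014 0 0 0 12;0.016 0.0069 -0.014 0 0 0 12;0 0 0 0 0 0 12;0 0 0 0 0 0 12;0 0 0 0 0 0 12;0 0 0 0 0 0 12'; python3 -m creep '0 0 0 0 0 0 12;0 0 0 0 0 0 12'
```

```text
[ 452.3 -340.6   67. ] minus tcp [  63.2   26.6 -128.7]
time: 33.87
tool_pos: [452.3, -340.8, 154.6]
tcp_rot: [3.14, -0.0, 0.409]
contact_force: [-1.3, -0.1, -0.5]
grip_width: 25.0
finger_force: 30.0
time: 34.03
tool_pos: [452.1, -341.0, 154.5]
tcp_rot: [3.14, -0.0, 0.408]
contact_force: [-0.3, -0.2, -0.4]
grip_width: 25.0
finger_force: 30.0
```

```bash
python3 -m creep '0.0007 0.0007 -0.005 0 0 0 12;0 0 -0.005 0 0 0 12;0 0 -0.005 0 0 0 12;0 0 -0.002 0 0 0 12;0 0 0 0 0 0 12;0 0 0 0 0 0 12'; python3 -m creep '0 0 -0.003 0 0 0 12;0 0 -0.0022 0 0 0 12;0 0 0 0 0 0 12;0 0 0 0 0 0 12'
```

```text
time: 34.53
tool_pos: [453.0, -339.8, 136.5]
tcp_rot: [-3.141, 0.0, 0.409]
contact_force: [-0.3, 0.1, -0.5]
grip_width: 25.4
finger_force: 30.0
time: 34.87
tool_pos: [453.1, -339.8, 131.5]
tcp_rot: [-3.141, 0.0, 0.409]
contact_force: [-0.2, -0.3, -0.9]
grip_width: 25.1
finger_force: 30.0
```

No contact force, and the cap is at seating height. Release, lift clear, back off and check.

```bash
python3 -m creep '0 0 0 0 0 0 40;0 0 0 0 0 0 40;0 0 0 0 0 0 40;0 0 0 0 0 0 40;0 0 0.01 0 0 0 40;0 0 0.02 0 0 0 40;0 0 0.03 0 0 0 40;-0.02 -0.008 0.01 0 0 0 40'; python3 -m creep '-0.022 -0.01 0 0 0 0 40;-0.022 -0.009 0 0 0 0 40;0 0 0 0 0 0 40;0 0 0 0 0 0 40;0 0 0 0 0 0 40;0 0 0 0 0 0 40'
python3 - <<'E'
from h import *
i=viewer.camera_info('wrist'); im=snap('wrist','final.png'); h=cv2.cvtColor(im,cv2.COLOR_RGB2HSV)
def rep(n,m,z,e):
    w=np.zeros_like(m); cv2.circle(w,tuple(int(x) for x in e),45,1,-1); m=m*w
    nn,l,st,c=cv2.connectedComponentsWithStats(m)
    k=1+np.argmax(st[1:,4]); print(n,st[k],c[k].round(1),onz(i,c[k],z,True).round(1),'diam',(st[k,2:4]*(i['origin'][2]-z)/325).round(1))
e=proj(i,(452.6,-340.3,65),True)
rep('cap',((h[:,:,1]>110)&((h[:,:,0]<8)|(h[:,:,0]>168))).astype(np.uint8),80,e)
rep('brass',((h[:,:,1]>80)&(h[:,:,0]>14)&(h[:,:,0]<24)&(h[:,:,2]<215)).astype(np.uint8),60,e)
t=viewer.camera_info('top'); tm=snap('top'); s=snap('scene')
for n,k,uv,r,z in [('spare','green',(352.6,258.7),18,24),('cap_top','red',proj(t,(452.6,-340.3,80)),14,80)]:
    b=blob(tm,k,uv,r); print(n, None if b is None else (b[0],onz(t,b[0],z)))
a=im[60:190,200:350]; si=viewer.camera_info('scene'); u=proj(si,(452.6,-340.3,50)).astype(int); b=s[u[1]-45:u[1]+45,u[0]-55:u[0]+55]; c=tm[215:310,190:480]
cv2.imwrite('pics/fin.png',np.vstack([np.hstack([cv2.resize(a,(400,300)),cv2.resize(b,(400,300))]),cv2.resize(c,(800,262))])[:,:,::-1])
E
```

```text
time: 35.53
tool_pos: [436.1, -348.0, 206.0]
tcp_rot: [3.135, -0.004, 0.411]
contact_force: [1.3, 0.4, 0.5]
grip_width: 36.8
finger_force: 0.0
time: 36.03
tool_pos: [389.8, -366.6, 201.9]
tcp_rot: [3.141, -0.0, 0.409]
contact_force: [0.1, 0.2, -0.1]
grip_width: 36.9
finger_force: 0.0
cap [ 257  106   39   38 1134] [275.9 124.5] [ 452.7 -339.9   80. ] diam [25.7 25. ]
brass [251  99  51  50 823] [276.5 122.1] [ 454.4 -339.8   60. ] diam [36.7 36. ]
spare (array([352.60662123, 258.65692957]), array([ 466.98574526, -147.80483854,   24.        ]))
cap_top (array([450.95673077, 265.90384615]), array([ 451.50136468, -338.83812057,   80.        ]))
```

View pics/fin.png

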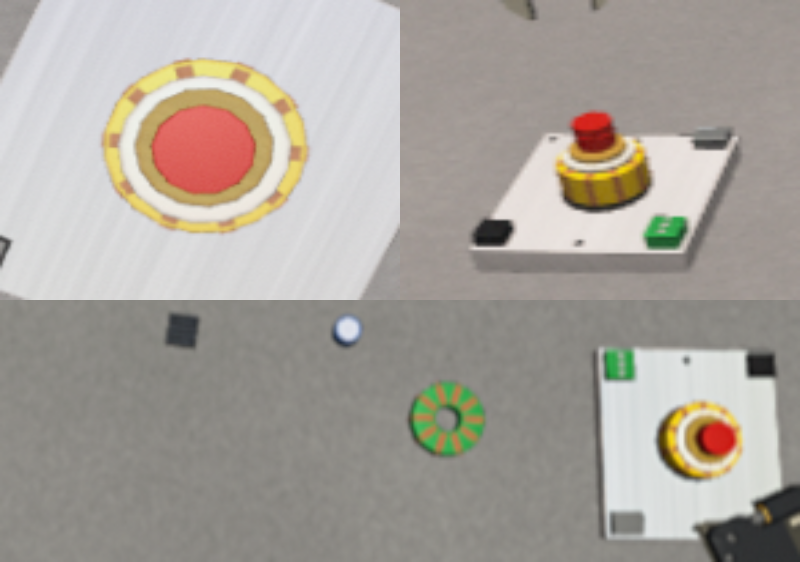

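The stack is complete, concentric and seated. The spare (351,258), capacitor and heatsink have not moved. Handing in.

```bash
python3 -c "
from plant import order; print(order.close_job())"
```

```text
the job is handed in; nothing more can be done
None
```

I stacked the pad, yellow transformer, disc, washer and smallest red cap on the stud in that order. The final pictures show the stack centred and seated and the spare, capacitor and heatsink in place. I handed the job in at about 36 s of the 112 s allowed; no verdict came back.

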